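# Empty the tumbling pot of finished clappers and reload it with blanks

## Task

Change the load of the tipping pot: flip its ratchet pawl to free, tip the pot by its handle until every finished clapper has dropped out into the tray, stand the pot fully upright again and flip the pawl back to hold. Then put every square-bar blank that lies on the bench into the upright pot, and leave everything else on the bench (bells, dolly, wood block) where it is.

Things in the scene. Friction and masses are not known exactly. Their poses are not given: they have to be found in the camera images.
- stand: Tipping stand, fixed to the bench (place and yaw vary). Origin on the bench below the middle of the trunnion (tipping) axis, which runs along the stand's y, 130 mm up. Its +x (roughly away from the robot) is the way the pot tips; +y is left. Foot plate x -150 to -30 mm, 180 mm wide; two cheek plates at y = +-81 mm, x -73 to 17 mm, up to 181 mm high.
- pot (a joint): Tipping angle of the round open steel pot, rad: 0 = upright at its stop, 2.3 = end stop, mouth steeply down over the tray. Tips only with the pawl free. Friction about 0.15 N m and heavier at the back: let go, it stays or sinks back slowly. Beyond about 1.9 the pieces slide out; 2.25 held a second empties it.
- pot_floor (a point): Centre of the pot's inner floor; turns with the pot, z axis out of the mouth. Pot upright: 100 mm above the bench, 30 mm behind (stand -x) the trunnion axis. Pot: inner radius 53 mm at the floor, 62 mm at the rim, wall 4 mm, inner depth 90 mm: rim 190 mm above the bench.
- handle (a point): Middle of the pot's cross handle: round bar 13 mm thick, 90 mm free between its arms, along the stand's y. Pot upright: 115 mm behind (stand -x) and 85 mm above the trunnion axis, 215 mm above the bench. Tipping carries it up over the axis and down beyond it, radius 143 mm; it can be held from above all the way, the bar turning between the fingers.
- pawl (a joint): Ratchet pawl lever on the outside of the left-hand (+y) cheek plate, rad: 0 = hold (lever leans to the robot, nose in the toothed wheel, pot cannot tip), 0.9 = free (lever leans away, nose clear). Stays where left (friction 0.06 N m). Goes back to hold only when the pot is fully upright.
- pawl_knob (a point): Centre of the black ball, 22 mm across, on the end of the pawl lever; push or pinch it from above. Lever axis: along the stand's y, at stand x -45, y 99, z 168 mm; the ball is 58 mm from it, leaning 0.45 rad from vertical towards stand -x at joint 0, and 0.45 rad towards +x at joint 0.9.
- tray: Open steel catch tray, fixed on the bench in front of the pot's mouth (on the far side of the stand), 165 mm (its x) x 210 mm (its y), 42 mm high, walls 4 mm. Origin at the centre of its underside, axes along the stand's.
- clapper_1: Finished bell clapper, dark steel: a 9 mm thick stem with a 24 mm ball at its +x end, 80 mm in all. Starts inside the pot. Origin at mid-length on the stem's axis. Two or three are there.
- clapper_2: Finished bell clapper, dark steel: a 9 mm thick stem with a 24 mm ball at its +x end, 80 mm in all. Starts inside the pot. Origin at mid-length on the stem's axis. Two or three are there.
- clapper_3: Finished bell clapper, dark steel: a 9 mm thick stem with a 24 mm ball at its +x end, 80 mm in all. Starts inside the pot. Origin at mid-length on the stem's axis. Two or three are there.
- blank_1: Blank: a short piece of bright square steel bar, 66 mm long (along its x), 26x26 mm, scribed round near one end, 0.35 kg, lying on the bench. Origin at its centre (13 mm above the bench). Two or three of the three are there.
- blank_2: Blank: a short piece of bright square steel bar, 66 mm long (along its x), 26x26 mm, scribed round near one end, 0.35 kg, lying on the bench. Origin at its centre (13 mm above the bench). Two or three of the three are there.
- blank_3: Blank: a short piece of bright square steel bar, 66 mm long (along its x), 26x26 mm, scribed round near one end, 0.35 kg, lying on the bench. Origin at its centre (13 mm above the bench). Two or three of the three are there.
- mallet_dolly: a bystander: leave it where it is. Double-ended dolly, 128x38x38 mm, lying along its x. Origin at the centre of its underside.
- wood_block: a bystander: leave it where it is. Plain hardwood block 46x76x38 mm. Origin at the centre of its underside.
- bell_i: a bystander: leave it where it is. Upright coppery cow bell 52x87x89 mm. Origin at the centre of its underside.

How it is judged:
On the way, in this order (a step that is already met when the one before it is completed fails the run):
1. the pawl is flipped to free with the pot still upright (value of joint pawl above 0.65 rad and value of joint pot below 0.3 rad), for 0.1 s.
2. the pot is tipped and every clapper has dropped out of it (value of joint pot above 1 rad and height (world z) of each of clapper_1, clapper_2, clapper_3 below 0.06 m), for 0.1 s.
3. the pot stands fully upright again and the pawl is back at hold (value of joint pot below 0.08 rad and value of joint pawl below 0.15 rad), for 0.2 s.
At the end, for the whole second after the job is handed in: The pot is upright (joint under 0.08 rad) with the pawl at hold (under 0.15 rad); every clapper present lies at rest in the tray; every blank present lies at rest inside the pot, its centre within 60 mm of the pot's axis and below the rim (all of step 3 and x of clapper_1 in the frame of tray between -0.082 and 0.082 m and y of clapper_1 in the frame of tray between -0.104 and 0.104 m and height (world z) of each of clapper_1, clapper_2, clapper_3 below 0.05 m and linear speed of each of clapper_1, clapper_2, clapper_3, blank_1, blank_2, blank_3 below 0.05 m/s and x of clapper_2 in the frame of tray between -0.082 and 0.082 m and y of clapper_2 in the frame of tray between -0.104 and 0.104 m and x of clapper_3 in the frame of tray between -0.082 and 0.082 m and y of clapper_3 in the frame of tray between -0.104 and 0.104 m and horizontal distance between each of blank_1, blank_2, blank_3 and pot_floor below 0.06 m and z of blank_1 in the frame of pot_floor between 0 and 0.085 m and z of blank_2 in the frame of pot_floor between 0 and 0.085 m and z of blank_3 in the frame of pot_floor between 0 and 0.085 m); the robot touches nothing.
It fails at once if the cow bell is moved more than 40 mm (distance of bell_i from where it was at the start of the episode above 0.04 m).
It fails at once if the dolly is moved more than 40 mm (distance of mallet_dolly from where it was at the start of the episode above 0.04 m).
It fails at once if the wood block is moved more than 40 mm (distance of wood_block from where it was at the start of the episode above 0.04 m).
Of clapper_1, clapper_2, clapper_3 only 2 to 3 are there at a start; the rules pass over those that are not, and their reading is None.
Of blank_1, blank_2, blank_3 only 2 to 3 are there at a start; the rules pass over those that are not, and their reading is None.
At some moment in a run one of blank_1, blank_2, blank_3 may be knocked a few centimetres aside while the robot is not near it.
Once in a run the grip may slacken for a moment while it holds something.
It also fails if it takes over 208 s, if anything falls off the work surface, if the arm or the gripper's body presses on something with over 40 N, if the wrist force passes 120 N, or if a joint passes its speed limit or range.

## Robot

A 7-joint arm with a two-finger parallel gripper is mounted at the origin on a cart in front of the work surface, level with it; the furniture and walls round the work are solid. World frame = base frame: x ahead of the robot, y to its left, z up, the work surface at z = 0. Lengths are in m, angles in rad, forces in N, time in s.
With the tool pointing down it reaches from about 0.425 to 0.875 m from the base axis. Payload 9.9 kg.
Tool frame: the origin (TCP) lies midway between the tips of the shut fingers; the grasp point (between the pads) lies 19 mm behind it (ctrl.grasp_offset is the distance from the TCP to the grasp point, in m); z points along the fingers, y is the direction in which the jaws open and shut (so a half turn about z gives the same grasp; the last joint's range is limited). The gripper opens to 85 mm and grips with 20 to 120 N. Pads are 22 mm wide; open, the fingers measure 114 mm over their backs; the gripper's body (76 mm by 85 mm) begins 54 mm behind the grasp point. The pads swing forward as they close: fully open they stand 13 mm farther back than shut.
Start: joints at [-0.084, 0.576, 0.025, 1.437, -0.015, 1.129, -0.057], TCP at [0.675, 0, 0.231] pointing down, gripper open.
Joint ranges: [-2.76, 2.76], [-0.34, 2.15], [-1.52, 1.57], [0.19, 2.46], [-1.09, 4.23], [0.17, 1.99], [-2.82, 2.82]. Speed limits (rad/s): [2.22, 2.22, 3.01, 3.01, 3.14, 3.14, 3.14].

## Interface

Orientations are given as a rotation vector (axis times angle).
In Python, from rig import ctrl gives the robot as it stands.
- The arm moves only by the shell command python3 -m handwheel 'ROWS' [FORCE]. ROWS is JSON, a list that holds one entry, the list of rows, each a list of 5 numbers: the finger opening in cm, from 0 to 8.54, then the shift along the tool's x, y, z in cm, then the turn about the tool's z in rad. A call has exactly 5 rows; each row shifts and turns the pose as measured when the row begins, along the tool's axes as they then stand; what a row does not reach is not made up. A row lasts 1/8 s, in which the tool goes at most 62.5 mm and 10.7 degrees, less where a joint would pass 70% of its speed; a pose out of reach is approached as far as the arm can. A call is refused whole if a number of a shift passes 6.25 or a number of a turn 0.188, either way. A call with a gripper value outside its range is refused whole. The fingers move at their own pace and stop on an object; FORCE is the grip in N (left out, the last holds). Time passes only in rows, so rows that do not move let the fingers close, or fill a call up. It gives the time, the measured TCP pose, the force and the opening at its end, in the units of the state.
- ctrl.get_obs(): the state, without advancing time (a new reading comes with each control period).
- ctrl.read_camera(name): name is "scene" or "side" or "wrist"; returns a dict with "image" (384x512x3 uint8, blue, green, red), "z_map" (384x512 float32, m along the optical axis (not along the pixel's ray), 0 where there is no reading), "fx", "fy", "cx", "cy" (pixels), "distortion" ([k1, k2, p1, p2, k3] as OpenCV has them; the pictures are not rectified), "rvec" (rotation vector, rad) and "tvec" (3), from world to camera coordinates, as OpenCV has them. Camera axes: x right, y down, z forward; pixel columns grow to the right and rows downward; lengths in m; the calibration is good to about 2 mm. A picture is of the moment at which its call begins.
- ctrl.sign_off(): hands the job in, once; it reports no verdict.
The state is a dict: "t": time; "joint_pos": joint angles; "joint_vel": joint speeds; "joint_efforts": joint torques, N m; "eef_pos": TCP position; "orientation": TCP orientation; "ft_force": force on the tool from outside, world axes, zero at the start; "moment": the same for the moment, N m; "width": finger opening in m.
Only numpy, scipy, OpenCV 4.12 (cv2) and the standard library are available. Lean on these libraries where they do the work, as an engineer would, in place of code of your own. Each camera call takes 0.05 s, during which the arm holds its last target. There are 200 camera calls.

## Working session

There is one attempt and no reset: what is moved stays moved. The work goes in short steps, Python scripts to look and compute and a shell command to move; the robot and the scene stay as the last step left them, time stands still between calls to the robot, and variables do not carry over. Pictures are saved under pics/ and viewed, about 12 in all and at most 16, crops included, and the job is handed in when it is done.

```bash
mkdir -p pics; ls; cat > h.py <<'E'
from rig import ctrl
import numpy as np, cv2
def cam(n):
    c=ctrl.read_camera(n); c['K']=np.array([[c['fx'],0,c['cx']],[0,c['fy'],c['cy']],[0,0,1.]]); c['R']=cv2.Rodrigues(np.array(c['rvec'],float))[0]; c['t']=np.array(c['tvec'],float); c['D']=np.array(c['distortion'],float); return c
def cloud(c):
    h,w=c['z_map'].shape; u,v=np.meshgrid(np.arange(w),np.arange(h))
    p=cv2.undistortPoints(np.stack([u,v],-1).reshape(-1,1,2).astype(float),c['K'],c['D']).reshape(h,w,2)
    z=c['z_map'].astype(float); P=np.dstack([p[...,0]*z,p[...,1]*z,z]); W=(P-c['t'])@c['R']; W[z<=0]=np.nan; return W
def ray(c,uv,zp):
    p=cv2.undistortPoints(np.array(uv,float).reshape(-1,1,2),c['K'],c['D']).reshape(-1,2)
    d=np.c_[p,np.ones(len(p))]@c['R']; o=-c['R'].T@c['t']; return o+d*((zp-o[2])/d[:,2])[:,None]
def proj(c,P): return cv2.projectPoints(np.array(P,float).reshape(-1,3),np.array(c['rvec'],float),c['t'],c['K'],c['D'])[0].reshape(-1,2)
def tool():
    o=ctrl.get_obs(); return np.array(o['eef_pos']),cv2.Rodrigues(np.array(o['orientation'],float))[0],o
def delta(target,yaw=None):
    p,R,o=tool(); d=R.T@(np.array(target)-p)*100; print('t',o['t'],'tcp',p.round(4),'w',o['width'],'F',np.round(o['ft_force'],1),'tool-delta cm',d.round(2))
    if yaw is not None:
        # yaw: world angle of jaw (tool y) direction
        y=R[:,1]; a=np.arctan2(y[1],y[0]); dy=(yaw-a+np.pi/2)%np.pi-np.pi/2; print('turn about tool z', round(-dy,3))
E
python3 - <<'E'
from h import *
for n in ['scene','side','wrist']:
    c=cam(n); cv2.imwrite(f'pics/{n}0.png',c['image']); np.save(f'{n}0.npy',cloud(c)); print(n,(-c['R'].T@c['t']).round(3))
p,R,o=tool(); print(p,R.round(3),o['t'])
E
```

```text
pics
scene [0.756 0.584 1.365]
side [ 0.252 -0.807  1.211]
wrist [0.674 0.066 0.373]
[6.74658232e-01 1.91514065e-05 2.30633998e-01] [[-0.     1.    -0.001]
 [ 1.     0.    -0.   ]
 [-0.    -0.001 -1.   ]] 0.15
```

View pics/scene0.png

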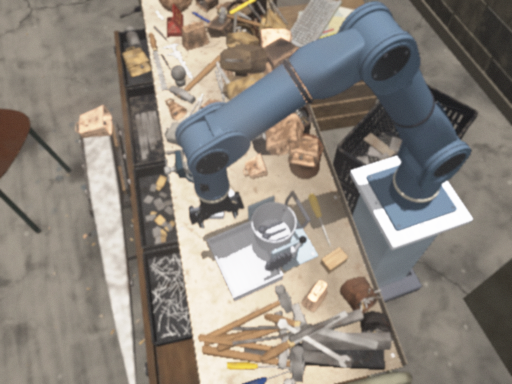

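View pics/side0.png

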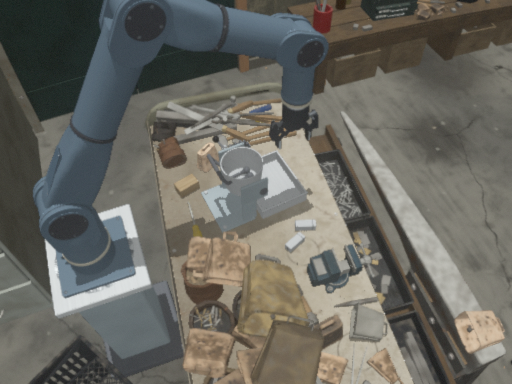

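```bash
python3 - <<'E'
from h import *
s=cv2.imread('pics/scene0.png')[170:320,150:400]; d=cv2.imread('pics/side0.png')[90:290,140:390]
s=cv2.resize(s,(720,432),interpolation=3); d=cv2.resize(d,(720,576),interpolation=3)
cv2.imwrite('pics/d1.png',d); cv2.imwrite('pics/s1.png',s)
W=np.load('side0.npy')
for u,v in [(305,225),(295,242),(188,185),(207,157),(171,152),(240,150),(290,190),(215,205),(238,185),(195,228),(325,270)]: print(u,v,W[v,u].round(3))
W=np.load('scene0.npy')
for u,v in [(333,260),(316,292),(316,208),(272,205),(300,250),(235,265),(357,290),(283,298)]: print(u,v,W[v,u].round(3))
E
```

```text
305 225 [ 0.657 -0.156  0.027]
295 242 [ 0.603 -0.2    0.025]
188 185 [0.356 0.13  0.036]
207 157 [0.423 0.069 0.214]
171 152 [0.336 0.248 0.089]
240 150 [0.535 0.091 0.176]
290 190 [0.678 0.005 0.003]
215 205 [0.419 0.037 0.007]
238 185 [ 0.486 -0.023  0.157]
195 228 [ 0.33  -0.034  0.022]
325 270 [ 0.625 -0.347  0.088]
333 260 [0.363 0.149 0.039]
316 292 [0.465 0.239 0.087]
316 208 [ 0.333 -0.048  0.018]
272 205 [ 0.502 -0.028  0.178]
300 250 [0.441 0.073 0.012]
235 265 [0.654 0.048 0.007]
357 290 [0.352 0.274 0.089]
283 298 [0.56  0.22  0.077]
```

View pics/d1.png

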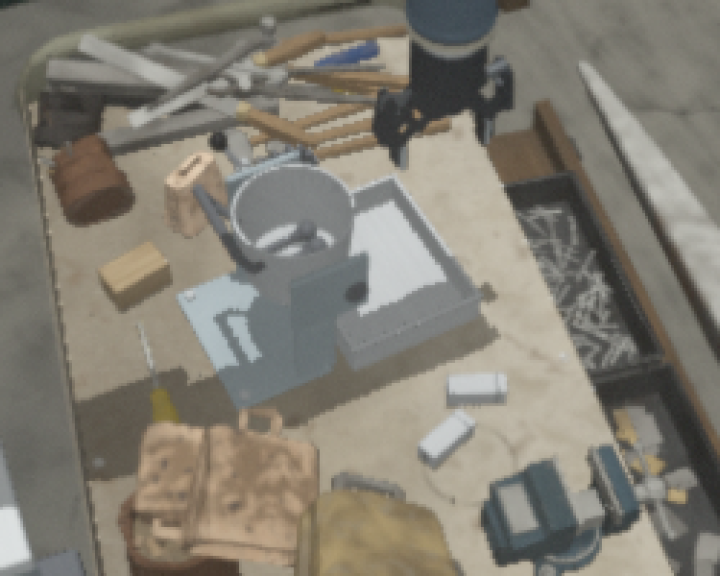

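View pics/s1.png

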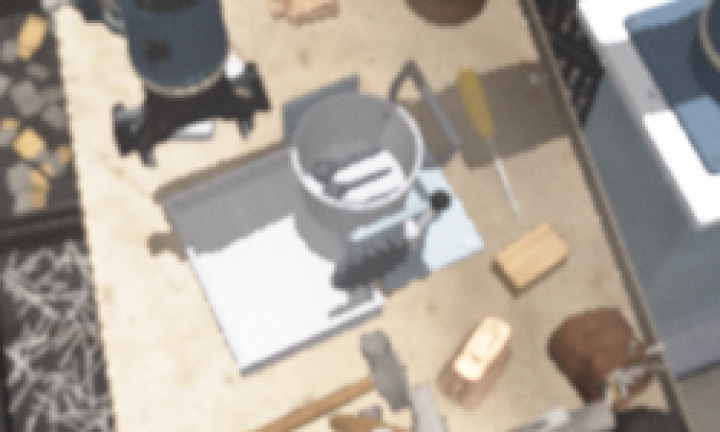

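```bash
python3 - <<'E'
from h import *
A=[np.load('scene0.npy'),np.load('side0.npy')]
I=[cv2.imread('pics/scene0.png'),cv2.imread('pics/side0.png')]
P=np.vstack([a.reshape(-1,3) for a in A]); S=np.repeat([0,1],A[0].shape[0]*A[0].shape[1])
C=np.vstack([i.reshape(-1,3) for i in I])
ok=np.isfinite(P[:,0])&(P[:,0]>.38)&(P[:,0]<.85)&(P[:,1]>-.2)&(P[:,1]<.25); P=P[ok];C=C[ok];S=S[ok]
from scipy.optimize import least_squares
for s in (0,1):
    q=P[(S==s)&(P[:,2]>.185)&(P[:,2]<.195)&(np.hypot(P[:,0]-.49,P[:,1]-.04)<.1)]
    f=least_squares(lambda x:np.hypot(q[:,0]-x[0],q[:,1]-x[1])-.064,[.49,.04],loss='soft_l1',f_scale=.002); print('rim',s,len(q),f.x.round(4),np.median(abs(f.fun)).round(4))
    h=P[(S==s)&(P[:,2]>.207)&(P[:,2]<.225)&(P[:,0]<.46)]
    h=h[np.hypot(h[:,0]-.41,h[:,1]-.05)<.1]
    print('handle',len(h),h.mean(0).round(4)); 
    if len(h)>5:
        u,sv,vt=np.linalg.svd(h-h.mean(0)); pr=(h-h.mean(0))@vt[0]; print(vt[0].round(3),sv.round(4),pr.min(),pr.max(), 'mid',(h.mean(0)+vt[0]*(pr.min()+pr.max())/2).round(4))
    k=P[(S==s)&(P[:,2]>.17)&(P[:,2]<.245)&(C.max(1)<70)]; k=k[(k[:,0]>.4)&(k[:,0]<.55)&(k[:,1]>.08)]
    if len(k): print('knob',len(k),np.median(k,0).round(4))
    w=P[(S==s)&(P[:,2]>.034)&(P[:,2]<.048)&(P[:,0]>.5)&(P[:,0]<.8)&(P[:,1]<.2)&(P[:,1]>-.12)]
    print('tray',len(w),w.min(0).round(3),w.max(0).round(3), cv2.minAreaRect((w[:,:2]*1000).astype(np.float32)))
    b=P[(S==s)&(P[:,2]>.005)&(P[:,2]<.013)&(P[:,0]<.5)]; 
    print('foot',cv2.minAreaRect((b[:,:2]*1000).astype(np.float32)))
E
```

```text
rim 0 264 [0.519  0.0302] 0.0016
handle 161 [0.4364 0.0255 0.2189]
[-0.082  0.997 -0.005] [0.4411 0.0608 0.04  ] -0.05824483308185666 0.09464021580527894 mid [0.4349 0.0436 0.2188]
knob 9 [0.4757 0.13   0.2299]
tray 368 [ 0.5   -0.068  0.034] [0.714 0.156 0.048] ((606.1221313476562, 42.089080810546875), (198.42446899414062, 214.56036376953125), 5.07243537902832)
foot ((439.8218994140625, 25.369277954101562), (448.7876892089844, 119.44722747802734), 89.89093017578125)
rim 1 215 [0.5165 0.0292] 0.0015
handle 137 [0.4331 0.0193 0.2189]
[-0.043  0.999  0.015] [0.4257 0.0721 0.0358] -0.0543125152156723 0.10576022088596616 mid [0.432  0.045  0.2193]
knob 22 [0.4672 0.12   0.2269]
tray 324 [ 0.502 -0.07   0.034] [0.712 0.158 0.048] ((597.90185546875, 42.892066955566406), (210.32357788085938, 214.5752716064453), 5.481014728546143)
foot ((440.255615234375, 36.43470764160156), (117.6963119506836, 383.4878234863281), 1.8335111141204834)
```

```bash
python3 -m handwheel '[[[4,0,0,-6,0],[4,0,0,-2,-0.09],[4,6,0,0,0],[4,6,-5,0,0],[4,0,-5,0,0]]]' 40; python3 - <<'E'
from h import *
delta([.469,.125,.29],.09)
c=cam('wrist'); cv2.imwrite('pics/w1.png',c['image'])
E
```

```text
t: 0.78
eef_pos: [0.5713, 0.1057, 0.3094]
orientation: [-2.116, -2.317, 0.006]
ft_force: [0.9, -1.2, -0.3]
width: 0.0399
t 0.775 tcp [0.5713 0.1057 0.3094] w 0.03985661913500513 F [ 0.9 -1.2 -0.3] tool-delta cm [  2.85 -10.     1.99]
turn about tool z 0.001
```

```bash
python3 -m handwheel '[[[4,2,-5,0,0],[4,0.8,-4,0,0],[4,0,0,0,0],[4,0,0,0,0],[4,0,0,0,0]]]'; python3 - <<'E'
from h import *
delta([.469,.125,.29],.09)
c=cam('wrist'); cv2.imwrite('pics/w1.png',c['image']);W=cloud(c)
m=(c['image'].max(2)<75)&(W[...,2]>.19)&(W[...,2]<.25); 
n,l,s,ce=cv2.connectedComponentsWithStats(m.astype(np.uint8))
for i in range(1,n):
    if s[i,4]>60: print(s[i],ce[i].round(1),np.nanmedian(W[l==i],0).round(4), ray(c,ce[i],.22).round(4))
E
```

```text
t: 1.45
eef_pos: [0.4698, 0.1219, 0.3098]
orientation: [-2.118, -2.313, 0.016]
ft_force: [0.4, 0.2, -0.4]
width: 0.0398
t 1.45 tcp [0.4698 0.1219 0.3098] w 0.039761335635301404 F [ 0.4  0.2 -0.4] tool-delta cm [ 0.33 -0.03  1.98]
turn about tool z -0.002
[246 180  27  27 543] [258.6 193.4] [0.4708 0.1268 0.2279] [[0.471  0.1243 0.22  ]]
[217 230  14  15 109] [222.6 236.3] [0.4422 0.0751 0.199 ] [[0.4443 0.0843 0.22  ]]
[208 276   8  25  88] [212.5 290.6] [0.4383 0.0301 0.219 ] [[0.4384 0.0314 0.22  ]]
```

View pics/w1.png

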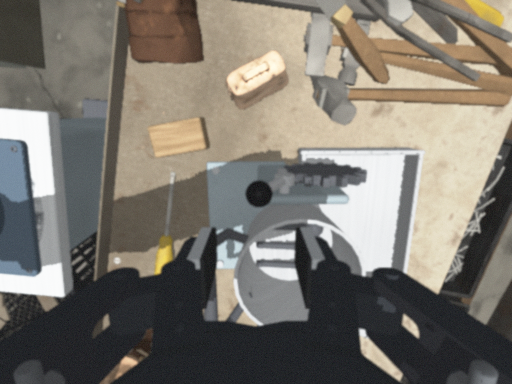

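```bash
python3 -m handwheel '[[[4,0.4,0.1,5,0],[4,0,0,4,0],[4,0,0,1.8,0],[4,0,0,0,0],[4,0,0,0,0]]]'; python3 - <<'E'
from h import *
delta([.471,.126,.205],.09)
E
```

```text
t: 2.12
eef_pos: [0.4739, 0.1249, 0.1985]
orientation: [-2.123, -2.31, 0.014]
ft_force: [0.1, 0.2, 1.4]
width: 0.0397
t 2.125 tcp [0.4739 0.1249 0.1985] w 0.039704857680919435 F [0.1 0.2 1.4] tool-delta cm [ 0.13 -0.29 -0.64]
turn about tool z -0.006
```

```bash
python3 -m handwheel '[[[4,0,1.5,-0.3,0],[4,0,1.5,0,0],[4,0,1.5,0,0],[4,0,1,0,0],[4,0,0,0,0]]]'; python3 - <<'E'
from h import *
delta([.471,.126,.205],.09)
c=cam('wrist');W=cloud(c)
m=(c['image'].max(2)<75)&(W[...,2]>.19)&(W[...,2]<.25); 
n,l,s,ce=cv2.connectedComponentsWithStats(m.astype(np.uint8))
for i in range(1,n):
    if s[i,4]>60: print(s[i],ce[i].round(1),np.nanmedian(W[l==i],0).round(4))
E
```

```text
t: 2.75
eef_pos: [0.53, 0.1296, 0.2035]
orientation: [-2.122, -2.308, 0.016]
ft_force: [-5.7, 0.2, 1.7]
width: 0.0405
t 2.75 tcp [0.53   0.1296 0.2035] w 0.04051843812987879 F [-5.7  0.2  1.7] tool-delta cm [ 0.13 -5.91 -0.08]
turn about tool z -0.006
[295 227  21  82 937] [303.6 267.2] [0.55   0.1343 0.2336]
[ 196  228   63   80 2590] [226.1 261.7] [0.517  0.1328 0.2281]
[163 237  33  32 353] [183.8 253.7] [0.4992 0.135  0.2311]
[316 238  33  31 338] [327.4 255.6] [0.5588 0.1403 0.2329]
[352 275  19   7  65] [359.6 278. ] [0.5673 0.1404 0.2485]
```

```bash
python3 -m handwheel '[[[4,0,-0.8,0,0],[4,0,0,-5,0],[4,0,0,-5,0],[4,-4,-3,0,0],[4,-4,-4,0,0]]]'; python3 - <<'E'
from h import *
delta([.4335,.022,.26],.09)
E
```

```text
t: 3.42
eef_pos: [0.4614, 0.0449, 0.3081]
orientation: [-2.118, -2.316, 0.009]
ft_force: [-0.2, -0.4, 0.3]
width: 0.04
t 3.425 tcp [0.4614 0.0449 0.3081] w 0.040015406604531664 F [-0.2 -0.4  0.3] tool-delta cm [-2.02 -2.95  4.83]
turn about tool z -0.001
```

```bash
python3 -m handwheel '[[[4,-2,-2.2,0,0],[4,0,0,0,0],[4,0,0,2,0],[4,0,0,0,0],[4,0,0,0,0]]]'; python3 - <<'E'
from h import *
delta([.4335,.022,.199],.09)
c=cam('wrist'); cv2.imwrite('pics/w2.png',c['image']);W=cloud(c)
q=W[(W[...,2]>.212)&(W[...,2]<.226)&(abs(W[...,1]-.022)<.035)&(W[...,0]<.455)]
print(len(q),np.median(q,0) if len(q) else '')
s=cam('scene'); W=cloud(s);cv2.imwrite('pics/s2.png',cv2.resize(s['image'][170:320,150:400],(720,432)))
E
```

```text
t: 4.05
eef_pos: [0.4408, 0.0207, 0.291]
orientation: [2.123, 2.312, 0.001]
ft_force: [-0.2, 0.4, 0.5]
width: 0.0397
t 4.05 tcp [0.4408 0.0207 0.291 ] w 0.03969154015171204 F [-0.2  0.4  0.5] tool-delta cm [ 0.21 -0.73  9.2 ]
turn about tool z -0.005
1530 [0.43530643 0.02375444 0.21990189]
```

View pics/w2.png

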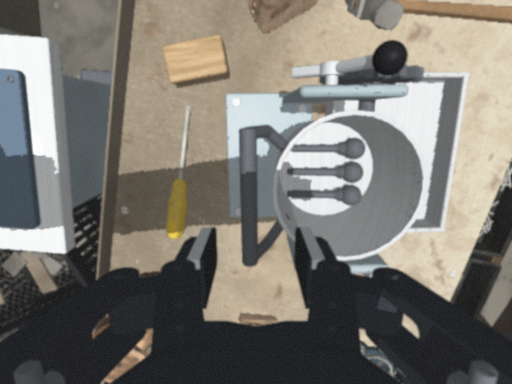

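```bash
python3 -m handwheel '[[[4,0.3,-0.6,2,0],[4,0,0,3,0],[4,0,0,2,0],[4,0,0,0.5,0],[4,0,0,0,0]]]'; python3 - <<'E'
from h import *
delta([.435,.023,.199],.09)
E
```

```text
t: 4.78
eef_pos: [0.4373, 0.0243, 0.2164]
orientation: [2.12, 2.312, 0.007]
ft_force: [0.6, -0.3, 0.7]
width: 0.0401
t 4.775 tcp [0.4373 0.0243 0.2164] w 0.04014930700123957 F [ 0.6 -0.3  0.7] tool-delta cm [-0.11 -0.25  1.74]
turn about tool z -0.003
```

```bash
python3 -m handwheel '[[[4,0,-0.3,1.7,0],[4,0,0,0,0],[0,0,0,0,0],[0,0,0,0,0],[0,0,0,0,0]]]' 30; python3 - <<'E'
from h import *
delta([.435,.023,.199],.09)
E
```

```text
t: 5.4
eef_pos: [0.4357, 0.0244, 0.2027]
orientation: [2.118, 2.31, 0.011]
ft_force: [1.4, 0.7, -6.1]
width: 0.0117
t 5.4 tcp [0.4357 0.0244 0.2027] w 0.011747947661762041 F [ 1.4  0.7 -6.1] tool-delta cm [-0.13 -0.08  0.36]
turn about tool z -0.003
```

```bash
python3 -m handwheel '[[[3,0,0,0,0],[3,0,0,0.6,0],[3,0,0,0.1,0],[0,0,0,0,0],[0,0,0,0,0]]]' 30; python3 -m handwheel '[[[0,0,0,0,0],[0,0,0,0,0],[0,0,0,0,0],[0,0,0,0,0],[0,0,0,0,0]]]'; python3 - <<'E'
from h import *
delta([.435,.023,.197],.09)
E
```

```text
t: 6.02
eef_pos: [0.4355, 0.0244, 0.1958]
orientation: [2.118, 2.31, 0.011]
ft_force: [-3.1, -0.7, 6.1]
width: 0.0123
t: 6.65
eef_pos: [0.4355, 0.0244, 0.1959]
orientation: [2.118, 2.311, 0.011]
ft_force: [-1.1, -0.4, 0.6]
width: 0.0121
t 6.65 tcp [0.4355 0.0244 0.1959] w 0.012092150743113672 F [-1.1 -0.4  0.6] tool-delta cm [-0.14 -0.06 -0.11]
turn about tool z -0.003
```

```bash
cat >> h.py <<'E'
P0=np.array([.4355,.0244,.1959]); 
def arc(step,n=5,up=True):
    p,R,o=tool(); X=np.array([np.cos(.09),np.sin(.09),0])
    d=p-P0; b=np.array([d@X-.115,d[2]+.085]); th=np.arctan2(.085,-.115)-np.arctan2(b[1],b[0]); r=np.hypot(*b)
    print('t',o['t'],'theta',th.round(3),'r',r.round(4),'w',round(o['width'],4),'F',np.round(o['ft_force'],1))
    for i in range(n):
        t2=th+step; a=np.arctan2(.085,-.115)-t2; q=P0+X*(.143*np.cos(a)+.115)+np.array([0,0,.143*np.sin(a)-.085])
        print(t2.round(2),(R.T@(q-p)*100).round(2)); p=q; th=t2
E
python3 -c "
from h import *
arc(.15,14)"
```

```text
t 6.65 theta -0.0 r 0.143 w 0.0121 F [-1.1 -0.4  0.6]
0.15 [ 0.    1.41 -1.61]
0.3 [ 0.    1.64 -1.38]
0.45 [ 0.    1.83 -1.12]
0.6 [ 0.01  1.97 -0.83]
0.75 [ 0.01  2.08 -0.53]
0.9 [ 0.01  2.13 -0.21]
1.05 [0.01 2.14 0.11]
1.2 [0.01 2.1  0.43]
1.35 [0.01 2.01 0.74]
1.5 [0.01 1.88 1.03]
1.65 [0.01 1.71 1.3 ]
1.8 [0.01 1.49 1.54]
1.95 [0.01 1.25 1.74]
2.1 [0.   0.97 1.91]
```

```bash
python3 -m handwheel '[[[0,0,0.7,-0.8,0],[0,0,1.4,-1.5,0],[0,0,1.6,-1.4,0],[0,0,1.5,-1,0],[0,0,0,0,0]]]' 30; python3 -c "
from h import *
arc(.15,8)"
```

```text
t: 7.28
eef_pos: [0.4882, 0.0295, 0.2429]
orientation: [2.12, 2.314, 0.004]
ft_force: [-1.1, 0.1, 1.9]
width: 0.0118
t 7.275 theta 0.495 r 0.1459 w 0.0118 F [-1.1  0.1  1.9]
0.64 [-0.03  2.13 -0.5 ]
0.79 [ 0.    2.1  -0.45]
0.94 [ 0.    2.14 -0.13]
1.09 [0.   2.13 0.19]
1.24 [0.   2.08 0.51]
1.39 [0.   1.98 0.81]
1.54 [0.   1.84 1.1 ]
1.69 [0.   1.65 1.36]
```

```bash
python3 -m handwheel '[[[0,0,1.9,-0.5,0],[0,0,2,-0.4,0],[0,0,2,-0.1,0],[0,0,1.5,0.1,0],[0,0,0,0,0]]]' 30; python3 -c "
from h import *
arc(.15,8)"
```

```text
t: 7.9
eef_pos: [0.5578, 0.0361, 0.2546]
orientation: [-2.119, -2.314, 0.006]
ft_force: [-1.3, 0.7, 0.8]
width: 0.0118
t 7.9 theta 0.989 r 0.1439 w 0.0118 F [-1.3  0.7  0.8]
1.14 [-0.07  2.12  0.36]
1.29 [0.   2.06 0.58]
1.44 [0.   1.95 0.88]
1.59 [0.   1.8  1.16]
1.74 [0.   1.6  1.42]
1.89 [0.   1.37 1.64]
2.04 [0.   1.11 1.83]
2.19 [0.   0.83 1.98]
```

```bash
python3 -m handwheel '[[[0,0,2,0.3,0],[0,0,2,0.6,0],[0,0,1.9,0.9,0],[0,0,1.4,0.9,0],[0,0,0,0,0]]]' 30; python3 -c "
from h import *
arc(.15,6)"
```

```text
t: 8.52
eef_pos: [0.6309, 0.0431, 0.2268]
orientation: [-2.118, -2.314, 0.005]
ft_force: [0.4, 1.0, 2.1]
width: 0.0118
t 8.525 theta 1.546 r 0.1416 w 0.0118 F [0.4 1.  2.1]
1.7 [-0.11  1.74  1.23]
1.85 [0.   1.44 1.58]
2.0 [-0.    1.19  1.78]
2.15 [-0.    0.91  1.94]
2.3 [-0.    0.61  2.05]
2.45 [-0.    0.3   2.12]
```

```bash
python3 -m handwheel '[[[0,0,1.6,1.2,0],[0,0,1.4,1.5,0],[0,0,0.8,1.2,0],[0,0,0.5,0.8,0],[0,0,0,0,0]]]' 30; python3 -c "
from h import *
arc(.1,4)"
```

```text
t: 9.15
eef_pos: [0.6749, 0.0473, 0.1764]
orientation: [-2.118, -2.314, 0.005]
ft_force: [1.7, 0.7, 0.7]
width: 0.0115
t 9.15 theta 2.024 r 0.1416 w 0.0115 F [1.7 0.7 0.7]
2.12 [-0.13  0.73  1.23]
2.22 [-0.    0.47  1.35]
2.32 [-0.    0.34  1.39]
2.42 [-0.    0.2   1.42]
```

```bash
python3 -m handwheel '[[[0,0,0.6,1.2,0],[0,0,0.4,1.2,0],[0,0,0.2,0.8,0],[0,0,0,0,0],[0,0,0,0,0]]]' 30; python3 -m handwheel '[[[0,0,0,0,0],[0,0,0,0,0],[0,0,0,0,0],[0,0,0,0,0],[0,0,0,0,0]]]'; python3 -c "
from h import *
arc(.1,2)"
```

```text
t: 9.78
eef_pos: [0.6878, 0.0485, 0.1428]
orientation: [-2.118, -2.314, 0.004]
ft_force: [0.2, 0.9, 1.8]
width: 0.0116
t: 10.4
eef_pos: [0.6877, 0.0485, 0.1433]
orientation: [-2.119, -2.315, 0.003]
ft_force: [1.8, 0.1, -0.9]
width: 0.0118
t 10.4 theta 2.275 r 0.142 w 0.0118 F [ 1.8  0.1 -0.9]
2.38 [-0.14  0.35  1.38]
2.48 [-0.    0.12  1.42]
```

```bash
python3 -m handwheel '[[[0,0,0,0.1,0],[0,0,0,0,0],[0,0,0,0,0],[0,0,0,0,0],[0,0,0,0,0]]]'; python3 -c "
from h import *
arc(-.15,10)
a=[]
for n in ('scene','side'):
    c=cam(n); i=c['image']; a.append(cv2.resize(i[170:320,150:350] if n=='scene' else i[100:250,180:380],(400,300),interpolation=3))
cv2.imwrite('pics/tip.png',np.hstack(a))"
```

```text
t: 11.02
eef_pos: [0.6878, 0.0485, 0.1425]
orientation: [-2.119, -2.315, 0.002]
ft_force: [2.0, 1.1, 0.3]
width: 0.0115
t 11.025 theta 2.28 r 0.142 w 0.0115 F [2.  1.1 0.3]
2.13 [-0.13 -0.55 -2.07]
1.98 [ 0.   -0.94 -1.93]
1.83 [ 0.   -1.22 -1.76]
1.68 [-0.   -1.47 -1.56]
1.53 [-0.   -1.68 -1.33]
1.38 [-0.   -1.86 -1.06]
1.23 [-0.   -2.   -0.77]
1.08 [-0.   -2.09 -0.46]
0.93 [-0.   -2.14 -0.14]
0.78 [-0.   -2.14  0.18]
```

View pics/tip.png

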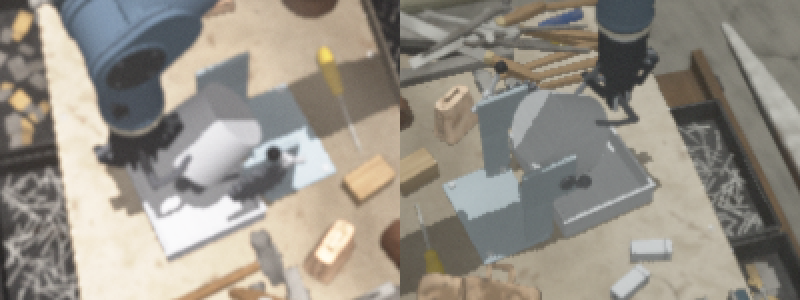

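```bash
python3 -m handwheel '[[[0,-0.1,-0.6,-2,0],[0,0,-1,-1.9,0],[0,0,-1.2,-1.7,0],[0,0,-1.1,-1.2,0],[0,0,0,0,0]]]' 30; python3 -c "
from h import *
arc(-.15,6)"
```

```text
t: 11.75
eef_pos: [0.6496, 0.0449, 0.213]
orientation: [-2.119, -2.317, -0.003]
ft_force: [0.1, 0.5, -0.3]
width: 0.0115
t 11.75 theta 1.709 r 0.143 w 0.0115 F [ 0.1  0.5 -0.3]
1.56 [-0.11 -1.64 -1.38]
1.41 [ 0.   -1.83 -1.12]
1.26 [ 0.   -1.97 -0.84]
1.11 [-0.   -2.08 -0.53]
0.96 [-0.   -2.13 -0.22]
0.81 [-0.   -2.14  0.11]
```

```bash
python3 -m handwheel '[[[0,-0.1,-1.6,-1.3,0],[0,0,-1.8,-1.1,0],[0,0,-2,-0.7,0],[0,0,-1.4,-0.3,0],[0,0,0,0,0]]]' 30; python3 -c "
from h import *
arc(-.15,8)
a=[]
for n in ('scene','side'):
    c=cam(n); i=c['image']; a.append(cv2.resize(i[170:320,150:350] if n=='scene' else i[100:250,180:380],(400,300),interpolation=3))
cv2.imwrite('pics/tip2.png',np.hstack(a))"
```

```text
t: 12.38
eef_pos: [0.5888, 0.0391, 0.2516]
orientation: [2.112, 2.31, 0.028]
ft_force: [-0.7, 1.5, -1.5]
width: 0.012
t 12.375 theta 1.205 r 0.146 w 0.012 F [-0.7  1.5 -1.5]
1.05 [-0.08 -2.18 -0.17]
0.9 [-0.   -2.14 -0.14]
0.75 [-0.   -2.14  0.18]
0.6 [-0.   -2.08  0.5 ]
0.45 [-0.   -1.99  0.8 ]
0.3 [-0.   -1.85  1.09]
0.15 [-0.01 -1.66  1.35]
0.0 [-0.01 -1.44  1.59]
```

View pics/tip2.png

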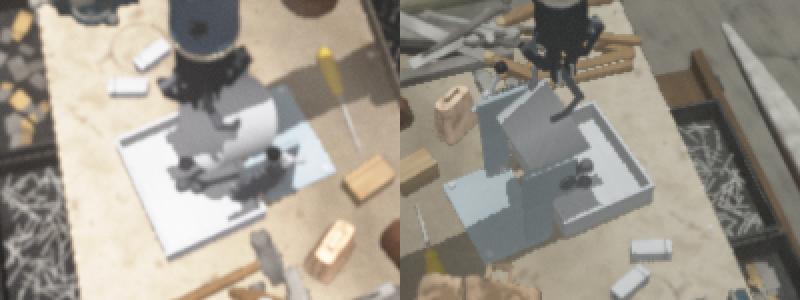

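All three clapper balls show in the tray (around (567,183), (582,180), (584,165)). Bringing the pot back.

```bash
python3 -m handwheel '[[[0,-0.1,-2.1,-0.1,0],[0,0,-2.1,-0.1,0],[0,0,-2.1,0.3,0],[0,0,-1.4,0.4,0],[0,0,0,0,0]]]' 30; python3 -c "
from h import *
arc(-.15,5)"
```

```text
t: 13.1
eef_pos: [0.5232, 0.0327, 0.2514]
orientation: [2.101, 2.298, 0.057]
ft_force: [-1.5, 0.9, -3.0]
width: 0.0117
t 13.1 theta 0.745 r 0.143 w 0.0117 F [-1.5  0.9 -3. ]
0.59 [-0.05 -2.09  0.47]
0.44 [-0.01 -2.    0.77]
0.29 [-0.01 -1.86  1.06]
0.14 [-0.01 -1.68  1.33]
-0.01 [-0.01 -1.46  1.57]
```

```bash
python3 -m handwheel '[[[0,-0.1,-2,0.5,0],[0,0,-2,0.8,0],[0,0,-1.7,1.1,0],[0,0,-1,0.9,0],[0,0,0,0,0]]]' 30; python3 -c "
from h import *
arc(-.1,4)"
```

```text
t: 13.72
eef_pos: [0.4555, 0.0261, 0.2143]
orientation: [2.105, 2.301, 0.051]
ft_force: [0.4, 1.7, -2.9]
width: 0.0119
t 13.725 theta 0.191 r 0.1404 w 0.0119 F [ 0.4  1.7 -2.9]
0.09 [ 0.   -1.21  0.78]
-0.01 [-0.01 -0.94  1.08]
-0.11 [-0.01 -0.83  1.17]
-0.21 [-0.01 -0.71  1.24]
```

```bash
python3 -m handwheel '[[[0,0,-1.1,0.8,0],[0,0,-0.8,0.9,0],[0,0,-0.2,0.2,0],[0,0,0,0,0],[0,0,0,0,0]]]' 30; python3 -c "
from h import *
arc(-.1,1)"
```

```text
t: 14.35
eef_pos: [0.4362, 0.0242, 0.1933]
orientation: [2.105, 2.302, 0.048]
ft_force: [-3.4, 1.5, 2.6]
width: 0.0112
t 14.35 theta -0.012 r 0.1409 w 0.0112 F [-3.4  1.5  2.6]
-0.11 [ 0.02 -0.99  1.04]
```

```bash
python3 -m handwheel '[[[0,0,-0.3,0.3,0],[0,0,0,0,0],[3,0,0,0,0],[3,0,0,0,0],[3,0,0,-5,0]]]' 30; python3 -m handwheel '[[[4,0,0,-5,0],[4,0,0,0,0],[4,4,4,0,0],[4,4,3,0,0],[4,0,0,0,0]]]';python3 -c "
from h import *
delta([.529,.1305,.29],.09)
c=cam('wrist'); cv2.imwrite('pics/w3.png',c['image']);W=cloud(c)
q=W[(W[...,2]>.2)&(W[...,2]<.226)&(abs(W[...,1]-.022)<.035)&(W[...,0]<.455)]
print(len(q),np.median(q,0) if len(q) else '')
"
```

```text
t: 14.98
eef_pos: [0.4333, 0.0232, 0.2414]
orientation: [2.105, 2.3, 0.049]
ft_force: [0.9, -0.5, 0.1]
width: 0.0303
t: 15.6
eef_pos: [0.497, 0.1098, 0.2971]
orientation: [2.107, 2.294, 0.052]
ft_force: [-1.7, -0.4, -0.4]
width: 0.04
t 15.6 tcp [0.497  0.1098 0.2971] w 0.04002134540663997 F [-1.7 -0.4 -0.4] tool-delta cm [1.79 3.33 0.86]
turn about tool z -0.005
58 [0.4295577  0.05545128 0.21924272]
```

View pics/w3.png

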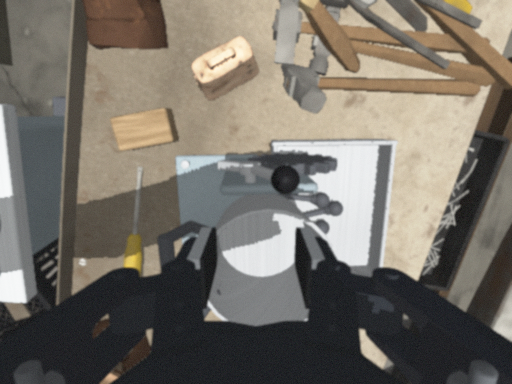

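```bash
python3 -m handwheel '[[[4,1.8,2.6,0,0],[4,0,0,0,0],[4,0,0,3,0],[4,0,0,0,0],[4,0,0,0,0]]]'; python3 -c "
from h import *
c=cam('wrist');W=cloud(c)
m=(c['image'].max(2)<75)&(W[...,2]>.21)&(W[...,2]<.24)&(abs(W[...,0]-.52)<.03)&(abs(W[...,1]-.13)<.02)
print(m.sum(),np.median(W[m],0))
delta([.522,.1305,.203],.09)"
```

```text
t: 16.27
eef_pos: [0.5195, 0.1217, 0.2663]
orientation: [2.117, 2.286, 0.041]
ft_force: [0.2, -0.6, 0.8]
width: 0.04
851 [0.52021948 0.13192114 0.22749677]
t 16.325 tcp [0.5194 0.1216 0.2662] w 0.040168763022783834 F [-1.  -0.4 -0.3] tool-delta cm [0.87 0.09 6.33]
turn about tool z -0.013
```

```bash
python3 -m handwheel '[[[4,0.9,0.1,0,0],[4,0,0,3.5,0],[4,0,0,2.5,0],[4,0,0,0,0],[4,0,0,0,0]]]'; python3 -c "
from h import *
delta([.522,.1305,.203],.09)"
```

```text
t: 16.95
eef_pos: [0.5241, 0.1339, 0.2096]
orientation: [2.114, 2.285, 0.052]
ft_force: [-0.3, -1.3, -0.2]
width: 0.0397
t 16.95 tcp [0.5241 0.1339 0.2096] w 0.03967140191990956 F [-0.3 -1.3 -0.2] tool-delta cm [-0.33 -0.26  0.65]
turn about tool z -0.012
```

```bash
python3 -m handwheel '[[[4,-0.3,0,0.5,0],[4,0,-1.8,0,0],[4,0,-1.8,0,0],[4,0,-1.8,0,0],[4,0,-0.6,0,0]]]'; python3 -c "
from h import *
delta([.4615,.125,.203],.09)"
```

```text
t: 17.58
eef_pos: [0.4688, 0.1267, 0.2062]
orientation: [2.11, 2.277, 0.07]
ft_force: [2.0, 0.4, -0.7]
width: 0.04
t 17.575 tcp [0.4688 0.1267 0.2062] w 0.039982218931904304 F [ 2.   0.4 -0.7] tool-delta cm [-0.11 -0.76  0.28]
turn about tool z -0.014
```

```bash
python3 -m handwheel '[[[4,0,-0.8,0.2,0],[4,0,0,0,0],[4,0,-0.3,0,0],[4,0,0,0,0],[4,0,0,0,0]]]'; python3 -c "
from h import *
delta([.4615,.125,.203],.09)"
```

```text
t: 18.2
eef_pos: [0.4624, 0.1262, 0.2047]
orientation: [2.108, 2.272, 0.08]
ft_force: [0.7, 0.0, 0.2]
width: 0.0399
t 18.2 tcp [0.4624 0.1262 0.2047] w 0.03989706755134645 F [0.7 0.  0.2] tool-delta cm [-0.12 -0.11  0.16]
turn about tool z -0.015
```

```bash
python3 -m handwheel '[[[4,0,-0.3,0,0],[4,0,0,0,0],[4,0,-0.2,0,0],[4,0,0,0,0],[4,0,0,0,0]]]'; python3 -c "
from h import *
delta([.4615,.125,.203],.09);print(tool()[1].round(3))"
```

```text
t: 18.82
eef_pos: [0.4622, 0.1264, 0.205]
orientation: [2.106, 2.267, 0.092]
ft_force: [2.7, 0.8, -0.5]
width: 0.0399
t 18.825 tcp [0.4622 0.1264 0.205 ] w 0.03989739689255621 F [ 2.7  0.8 -0.5] tool-delta cm [-0.13 -0.1   0.2 ]
turn about tool z -0.016
[[-0.074  0.994  0.074]
 [ 0.997  0.073  0.012]
 [ 0.007  0.075 -0.997]]
```

```bash
python3 -m handwheel '[[[4,0,0.8,0,0],[4,0,0,-5,0],[4,0,0,-5,0],[4,-3,4,0,0],[4,-5,5,0,0]]]'; python3 -c "
from h import *
c=cam('wrist'); cv2.imwrite('pics/w4.png',c['image']);W=cloud(c)
m=(c['image'].max(2)<75)&(W[...,2]>.21)&(W[...,2]<.24)&(abs(W[...,0]-.49)<.06)&(abs(W[...,1]-.13)<.02)
print(m.sum(),np.median(W[m],0))
s=cam('scene');cv2.imwrite('pics/s4.png',s['image']);W=cloud(s);np.save('s4.npy',W)
d=cam('side');cv2.imwrite('pics/d4.png',d['image']);V=cloud(d);np.save('d4.npy',V)
for I,Q in((s['image'],W),(d['image'],V)):
    m=(I.max(2)<75)&(Q[...,2]>.21)&(Q[...,2]<.245)&(abs(Q[...,0]-.49)<.06)&(abs(Q[...,1]-.13)<.02)
    print('knob',m.sum(),np.median(Q[m],0))
    m=(I.min(2)>130)&(np.ptp(I.astype(int),axis=2)<40)&(Q[...,2]>.016)&(Q[...,2]<.035)&(Q[...,0]>.38)&(Q[...,0]<.9)&(abs(Q[...,1])<.7)
    n,l,st,ce=cv2.connectedComponentsWithStats(m.astype(np.uint8))
    for i in range(1,n):
        if st[i,4]>30:
            q=Q[l==i]; r=cv2.minAreaRect((q[:,:2]*1000).astype(np.float32)); print(st[i],np.round(r[0],1),np.round(r[1],1),round(r[2],1),q[:,2].mean().round(3))
delta([.6,-.2,.2])
"
```

```text
t: 19.45
eef_pos: [0.551, 0.0601, 0.3133]
orientation: [2.098, 2.283, 0.085]
ft_force: [0.7, 0.8, 0.2]
width: 0.0401
659 [0.47275019 0.12440066 0.22788163]
knob 17 [0.47285952 0.12726136 0.22950732]
[180  91  16  10  79] [ 606.1 -677.3] [28.6 59.2] 34.2 0.028
[166 122   9  17  65] [ 714.5 -532.9] [83.5 31.4] 75.6 0.03
[216 189  20  17 152] [ 606.8 -193.2] [66.8 29.4] 21.5 0.025
[204 209  20   9 157] [ 663.3 -147.6] [29.  65.4] 68.2 0.026
[210 223  42  20 104] [632.6 -57.2] [145.9   6.3] 5.5 0.025
[237 257  19   8  54] [616.7  49.9] [24.4 56.9] 71.5 0.024
[233 275  50  24 100] [611.1 147.7] [164.3   5.5] 4.6 0.025
knob 26 [0.46741739 0.11927995 0.22623587]
[295 220  21   8 161] [ 661.1 -148.9] [29. 65.] 68.8 0.025
[285 232  20  17 159] [ 605.7 -194.1] [67.2 27.2] 22.1 0.025
[374 310  12  27 143] [ 712.7 -530.9] [73.6 33.3] 56.7 0.031
t 19.6 tcp [0.5518 0.0565 0.3118] w 0.04045056031275156 F [-1.   0.2  0. ] tool-delta cm [-26.01   2.12  11.19]
```

View pics/s4.png

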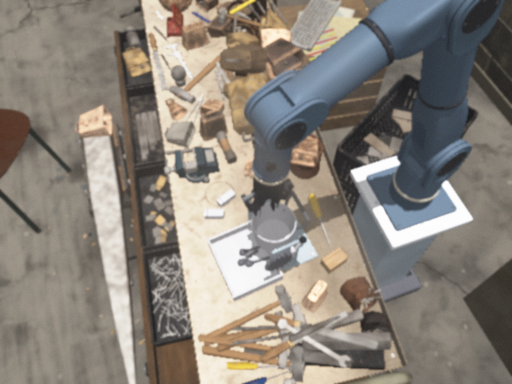

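```bash
python3 -m handwheel '[[[6,-6,0,0,-0.187],[6,-6,0,0,-0.187],[6,-5,0,0,-0.187],[6,0,0,0,-0.187],[6,0,0,0,-0.187]]]'; python3 -c "
from h import *
delta([.662,-.148,.16],np.deg2rad(68.2))"
```

```text
t: 20.23
eef_pos: [0.5893, -0.0973, 0.3099]
orientation: [0.873, 2.966, 0.047]
ft_force: [0.8, 0.3, -0.6]
width: 0.0601
t 20.225 tcp [ 0.5893 -0.0973  0.3099] w 0.060147878128378664 F [ 0.8  0.3 -0.6] tool-delta cm [-8.27 -0.98 15.29]
turn about tool z -0.191
```

```bash
python3 -m handwheel '[[[6,-4,-0.5,4,-0.187],[6,-3.5,-0.5,4,0],[6,0,0,4,0],[6,0,0,0,0],[6,0,0,0,0]]]'; python3 -c "
from h import *
delta([.662,-.148,.16],np.deg2rad(68.2)); print(tool()[1].round(3))
c=cam('wrist'); Q=cloud(c); I=c['image']; cv2.imwrite('pics/w5.png',I)
m=(I.min(2)>120)&(np.ptp(I.astype(int),axis=2)<45)&(Q[...,2]>.018)&(Q[...,2]<.035)
n,l,st,ce=cv2.connectedComponentsWithStats(m.astype(np.uint8))
for i in range(1,n):
    if st[i,4]>200:
        q=Q[l==i]; r=cv2.minAreaRect((q[:,:2]*1000).astype(np.float32)); print(st[i],np.round(r[0],1),np.round(r[1],1),round(r[2],1),q[:,2].mean().round(3))
"
```

```text
t: 20.85
eef_pos: [0.6577, -0.1343, 0.1913]
orientation: [0.579, 3.038, 0.046]
ft_force: [-0.0, 0.1, 0.3]
width: 0.06
t 20.85 tcp [ 0.6577 -0.1343  0.1913] w 0.060022760029282696 F [-0.   0.1  0.3] tool-delta cm [-0.77 -1.24  3.12]
turn about tool z 0.005
[[-0.929  0.367  0.053]
 [ 0.368  0.929  0.02 ]
 [-0.042  0.038 -0.998]]
[ 146  116   52   52 1178] [ 601.5 -195.9] [51.9 23.8] 22.1 0.026
[ 226  150   26   50 1066] [ 658.4 -146.4] [25. 53.] 70.5 0.026
```

View pics/w5.png

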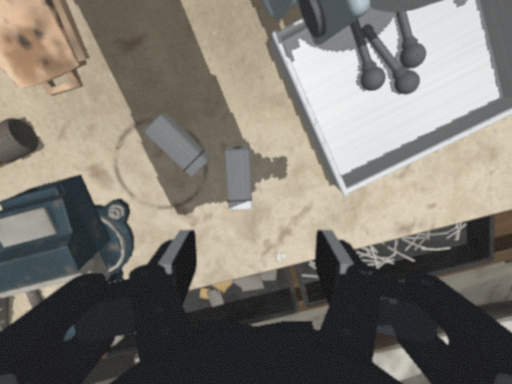

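```bash
python3 -m handwheel '[[[5,3,0,0,-0.187],[5,3,0,0,-0.187],[5,0,0,0,-0.187],[5,0,0,0,-0.187],[5,0,0,0,0]]]'; python3 -c "
from h import *
delta([.606,-.1935,.06],np.deg2rad(111.8)); print(tool()[2]['joint_pos'])
"
```

```text
t: 21.52
eef_pos: [0.6008, -0.1156, 0.199]
orientation: [-0.578, 3.019, 0.005]
ft_force: [0.6, -0.2, 0.1]
width: 0.0503
t 21.525 tcp [ 0.6008 -0.1156  0.199 ] w 0.050273520906653976 F [ 0.6 -0.2  0.1] tool-delta cm [ 3.32 -7.3  13.78]
turn about tool z -0.003
[ 0.37675106  0.49639998 -0.3805734   1.70711229  0.20144772  0.91257154
  1.8741329 ]
```

```bash
python3 -m handwheel '[[[5,1.6,-3.6,3,0],[5,1.6,-3.6,4,0],[5,0,0,4,0],[5,0,0,2.5,0],[5,0,0,0,0]]]'; python3 -c "
from h import *
c=cam('wrist'); Q=cloud(c); I=c['image']; cv2.imwrite('pics/w6.png',I)
m=(Q[...,2]>.018)&(Q[...,2]<.035)&(abs(Q[...,0]-.62)<.08)&(abs(Q[...,1]+.17)<.08)
n,l,st,ce=cv2.connectedComponentsWithStats(m.astype(np.uint8))
for i in range(1,n):
    if st[i,4]>200:
        q=Q[l==i]; r=cv2.minAreaRect((q[:,:2]*1000).astype(np.float32)); print(st[i],np.round(r[0],1),np.round(r[1],1),round(r[2],1),q[:,2].mean().round(3))
delta([.606,-.1935,.005],np.deg2rad(111.8))
"
```

```text
t: 22.15
eef_pos: [0.6115, -0.1953, 0.0667]
orientation: [-0.541, 3.016, -0.004]
ft_force: [0.1, 0.9, 1.3]
width: 0.0503
[ 239  153   42   97 3816] [ 606.5 -194.3] [65.5 26.6] 22.1 0.025
[ 250  253   64   71 2286] [ 664.8 -149.7] [26.7 62.2] 70.8 0.025
t 22.2 tcp [ 0.6123 -0.1952  0.068 ] w 0.0496147567036563 F [ 0.5 -0.2 -0.1] tool-delta cm [1.01 0.49 6.23]
turn about tool z -0.026
```

```bash
python3 -m handwheel '[[[5,0.9,0.4,2,-0.02],[5,0,0,2.5,0],[5,0,0,1.5,0],[5,0,0,0,0],[5,0,0,0,0]]]'; python3 -c "
from h import *
delta([.6065,-.1943,.005],np.deg2rad(111.8))
"
```

```text
t: 22.82
eef_pos: [0.6131, -0.1944, 0.0152]
orientation: [-0.562, 2.999, -0.016]
ft_force: [-0.3, -0.7, -0.3]
width: 0.0502
t 22.825 tcp [ 0.6131 -0.1944  0.0152] w 0.0501710163478585 F [-0.3 -0.7 -0.3] tool-delta cm [0.7  0.28 0.96]
turn about tool z -0.011
```

```bash
python3 -m handwheel '[[[5,0.6,0.2,0.7,0],[5,0,0,0,0],[0,0,0,0,0],[0,0,0,0,0],[0,0,0,0,0]]]' 70; python3 -c "
from h import *
delta([.6065,-.1943,.005],np.deg2rad(111.8)); print(tool()[1].round(3))
"
```

```text
t: 23.45
eef_pos: [0.6075, -0.1951, 0.0092]
orientation: [-0.56, 2.997, -0.018]
ft_force: [0.0, 0.3, -2.9]
width: 0.0247
t 23.45 tcp [ 0.6075 -0.1951  0.0092] w 0.024711497242994505 F [ 0.   0.3 -2.9] tool-delta cm [0.1  0.12 0.41]
turn about tool z -0.012
[[-0.928 -0.36   0.093]
 [-0.361  0.933  0.005]
 [-0.089 -0.028 -0.996]]
```

```bash
python3 -m handwheel '[[[0,0,0,-4,0],[0,0,0,-6,0],[0,0,0,-6,0],[0,0,0,-6,0],[0,0,0,-6,0]]]'; python3 -m handwheel '[[[0,0,5,0,0],[0,0,5,0,0],[0,0,5,0,0],[0,0,5,0,0],[0,0,0,0,0]]]'; python3 -c "
from h import *
delta([.5265,.013,.26],np.deg2rad(111.8))
"
```

```text
t: 24.08
eef_pos: [0.5777, -0.1961, 0.2881]
orientation: [-0.564, 3.01, -0.006]
ft_force: [1.4, -1.1, -4.1]
width: 0.0243
t: 24.7
eef_pos: [0.5044, -0.0054, 0.2877]
orientation: [-0.56, 3.004, -0.012]
ft_force: [0.2, -0.9, -3.2]
width: 0.0244
t 24.7 tcp [ 0.5044 -0.0054  0.2877] w 0.02438325563175881 F [ 0.2 -0.9 -3.2] tool-delta cm [-2.49  0.99  2.96]
turn about tool z -0.013
```

```bash
python3 -m handwheel '[[[0,-2.6,0.9,2,0],[0,0,0,1,0],[0,0,0,2.5,0],[0,0,0,0,0],[0,0,0,0,0]]]'; python3 -c "
from h import *
delta([.5265,.013,.132],np.deg2rad(111.8))
c=cam('wrist'); cv2.imwrite('pics/w7.png',c['image'])
"
```

```text
t: 25.32
eef_pos: [0.5302, 0.0093, 0.233]
orientation: [-0.556, 3.007, -0.016]
ft_force: [0.2, 0.1, -3.3]
width: 0.0245
t 25.325 tcp [0.5302 0.0093 0.233 ] w 0.024456359089047582 F [ 0.2  0.1 -3.3] tool-delta cm [ 1.02  0.73 10.04]
turn about tool z -0.016
```

View pics/w7.png

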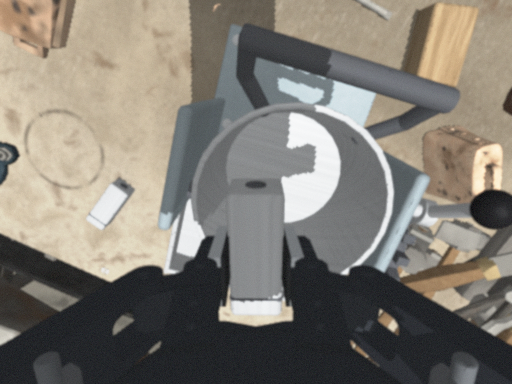

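```bash
python3 -m handwheel '[[[0,0.9,1.4,0,0],[0,0,0,4,0],[0,0,0,4,0],[0,0,0,1.2,0],[0,0,0,0,0]]]'; python3 -c "
from h import *
delta([.5236,.0207,.132],np.deg2rad(111.8))
"
```

```text
t: 26.0
eef_pos: [0.524, 0.0218, 0.1429]
orientation: [-0.554, 3.001, -0.017]
ft_force: [0.4, 1.3, -2.0]
width: 0.0246
t 26.0 tcp [0.524  0.0218 0.1429] w 0.02460575284369072 F [ 0.4  1.3 -2. ] tool-delta cm [ 0.18 -0.06  1.09]
turn about tool z -0.016
```

```bash
python3 -m handwheel '[[[0,0.1,0,1,0],[0,0,0,0.3,0],[0,0,0,0,0],[3.8,0,0,0,0],[3.8,0,0,0,0]]]'; python3 -m handwheel '[[[3.8,0,0,-3,0],[3.8,0,0,-5,0],[3.8,0,0,-5,0],[3.8,0,-5,-2,0],[3.8,0,-5,0,0]]]'; python3 -c "
from h import *
delta([.664,-.149,.2],np.deg2rad(69))
"
```

```text
t: 26.62
eef_pos: [0.5269, 0.0229, 0.1333]
orientation: [-0.553, 2.993, -0.017]
ft_force: [0.8, 0.2, -0.7]
width: 0.038
t: 27.25
eef_pos: [0.5487, -0.0701, 0.2931]
orientation: [-0.564, 2.987, -0.019]
ft_force: [0.5, 0.0, -1.0]
width: 0.038
t 27.25 tcp [ 0.5487 -0.0701  0.2931] w 0.03802876859675951 F [ 0.5  0.  -1. ] tool-delta cm [ -6.9  -11.24  10.39]
turn about tool z 0.738
```

```bash
python3 -m handwheel '[[[5,-3,-6,0,0],[5,-3,-5,0,0.187],[5,0,0,3,0.187],[5,0,0,2,0.187],[5,0,0,0,0.187]]]'; python3 -c "
from h import *
delta([.664,-.149,.2],np.deg2rad(69))
c=cam('wrist'); Q=cloud(c)
m=(Q[...,2]>.018)&(Q[...,2]<.035)&(abs(Q[...,0]-.65)<.1)&(abs(Q[...,1]+.17)<.08)
n,l,st,ce=cv2.connectedComponentsWithStats(m.astype(np.uint8))
for i in range(1,n):
    if st[i,4]>200:
        q=Q[l==i]; r=cv2.minAreaRect((q[:,:2]*1000).astype(np.float32)); print(st[i],np.round(r[0],1),np.round(r[1],1),round(r[2],1),q[:,2].mean().round(3))
"
```

```text
t: 27.88
eef_pos: [0.6486, -0.157, 0.2531]
orientation: [0.579, 2.981, 0.033]
ft_force: [-0.3, 0.5, -0.5]
width: 0.0502
t 27.875 tcp [ 0.6486 -0.157   0.2531] w 0.050224737051767346 F [-0.3  0.5 -0.5] tool-delta cm [-0.6   1.09  5.45]
turn about tool z -0.015
[ 247  130   23   52 1055] [ 663.5 -148.5] [26.1 64.9] 70.5 0.026
```

```bash
python3 -m handwheel '[[[5,0.7,0.9,5,-0.03],[5,0,0,5,0],[5,0,0,5,0],[5,0,0,2,0],[5,0,0,0,0]]]'; python3 -c "
from h import *
delta([.6635,-.1485,.006],np.deg2rad(70))
"
```

```text
t: 28.55
eef_pos: [0.6677, -0.1463, 0.0839]
orientation: [0.524, 2.982, 0.03]
ft_force: [0.2, 0.4, 0.7]
width: 0.0503
t 28.55 tcp [ 0.6677 -0.1463  0.0839] w 0.05025962199031241 F [0.2 0.4 0.7] tool-delta cm [ 1.17 -0.66  7.69]
turn about tool z 0.004
```

```bash
python3 -m handwheel '[[[5,1.1,-0.6,3,0],[5,0,0,3,0],[5,0,0,0.5,0],[5,0,0,0,0],[5,0,0,0,0]]]'; python3 -c "
from h import *
delta([.6635,-.1485,.007],np.deg2rad(70))
c=cam('wrist'); Q=cloud(c)
m=(Q[...,2]>.018)&(Q[...,2]<.03)&(abs(Q[...,0]-.65)<.06)&(abs(Q[...,1]+.15)<.06)
q=Q[m]; print(cv2.minAreaRect((q[:,:2]*1000).astype(np.float32)))
"
```

```text
t: 29.18
eef_pos: [0.6678, -0.1496, 0.0251]
orientation: [0.513, 2.972, 0.029]
ft_force: [0.2, 0.6, -0.3]
width: 0.0498
t 29.175 tcp [ 0.6678 -0.1496  0.0251] w 0.04976303118817901 F [ 0.2  0.6 -0.3] tool-delta cm [ 0.66 -0.11  1.74]
turn about tool z 0.009
((662.9860229492188, -149.43170166015625), (68.04378509521484, 51.723514556884766), 6.844858169555664)
```

```bash
python3 -m handwheel '[[[5,0.6,-0.1,1.6,0],[5,0,0,0,0],[0,0,0,0,0],[0,0,0,0,0],[0,0,0,0,0]]]' 70; python3 -c "
from h import *
delta([.6635,-.1485,.007],np.deg2rad(70))
"
```

```text
t: 29.85
eef_pos: [0.6661, -0.1492, 0.0128]
orientation: [0.512, 2.966, 0.028]
ft_force: [-0.2, 0.8, -2.5]
width: 0.0245
t 29.85 tcp [ 0.6661 -0.1492  0.0128] w 0.024455121046153244 F [-0.2  0.8 -2.5] tool-delta cm [ 0.34 -0.05  0.55]
turn about tool z 0.01
```

```bash
python3 -m handwheel '[[[4,0,0,0,0],[4,0.3,0,0.6,0],[4,0,0,0,0],[0,0,0,0,0],[0,0,0,0,0]]]' 70; python3 -m handwheel '[[[0,0,0,0,0],[0,0,0,0,0],[0,0,0,-4,0],[0,0,0,-6,0],[0,0,0,-6,0]]]';  python3 -m handwheel '[[[0,0,0,-6,0],[0,0,0,-6,0],[0,0,0,-2,0],[0,3,3,0,-0.187],[0,3,3,0,-0.187]]]'; python3 -c "
from h import *
delta([.52,.03,.27],np.deg2rad(111.8))
"
```

```text
t: 30.48
eef_pos: [0.6646, -0.1483, 0.0071]
orientation: [0.512, 2.965, 0.028]
ft_force: [0.1, 0.6, -0.3]
width: 0.0244
t: 31.1
eef_pos: [0.6393, -0.1468, 0.1623]
orientation: [0.513, 2.979, 0.029]
ft_force: [1.4, 0.4, -3.2]
width: 0.0247
t: 31.72
eef_pos: [0.5785, -0.0756, 0.3039]
orientation: [-0.056, 3.015, -0.01]
ft_force: [0.2, -0.1, -3.4]
width: 0.0247
t 31.725 tcp [ 0.5785 -0.0756  0.3039] w 0.024694731320823615 F [ 0.2 -0.1 -3.4] tool-delta cm [ 5.83 10.8   2.58]
turn about tool z -0.344
```

```bash
python3 -m handwheel '[[[0,2,5,0,0],[0,2,5,0,0],[0,1,1,0,-0.187],[0,0,0,0,-0.157],[0,0,0,0,0]]]' 70; python3 -c "
from h import *
delta([.517,.041,.145],np.deg2rad(111.8))
c=cam('wrist'); cv2.imwrite('pics/w8.png',c['image'])
"
```

```text
t: 32.35
eef_pos: [0.5187, 0.0386, 0.2947]
orientation: [-0.596, 2.963, -0.042]
ft_force: [0.9, -0.4, -3.9]
width: 0.0248
t 32.35 tcp [0.5187 0.0386 0.2947] w 0.02482007635874107 F [ 0.9 -0.4 -3.9] tool-delta cm [ 1.72  1.05 14.84]
turn about tool z 0.014
```

View pics/w8.png

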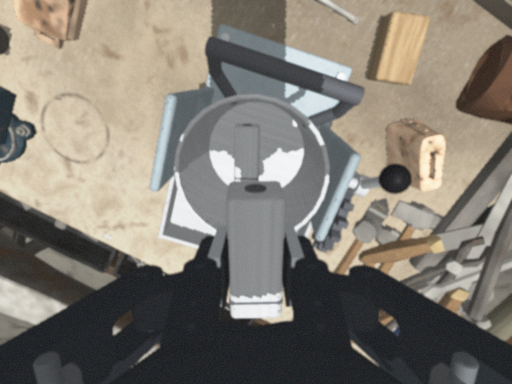

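```bash
python3 -m handwheel '[[[0,1.7,1.4,4,0],[0,0,0,2,0],[0,0,0,0,0],[0,0,0,2,0],[0,0,0,0,0]]]' 70; python3 -c "
from h import *
delta([.515,.045,.138],np.deg2rad(111.8))
"
```

```text
t: 33.02
eef_pos: [0.5087, 0.0428, 0.2123]
orientation: [-0.564, 2.967, -0.042]
ft_force: [0.2, 0.1, -3.8]
width: 0.0246
t 33.025 tcp [0.5087 0.0428 0.2123] w 0.024605847712044993 F [ 0.2  0.1 -3.8] tool-delta cm [0.18 0.34 7.45]
turn about tool z -0.007
```

```bash
python3 -m handwheel '[[[0,0.2,0.2,3,0],[0,0,0,2.5,0],[0,0,0,1,0],[0,0,0,0,0],[0,0,0,0,0]]]' 70; python3 -c "
from h import *
delta([.515,.045,.138],np.deg2rad(111.8))
"
```

```text
t: 33.65
eef_pos: [0.5188, 0.0437, 0.1524]
orientation: [-0.553, 2.96, -0.043]
ft_force: [-0.0, 0.3, -3.3]
width: 0.0248
t 33.65 tcp [0.5188 0.0437 0.1524] w 0.024806865872171523 F [-0.   0.3 -3.3] tool-delta cm [0.48 0.33 1.38]
turn about tool z -0.014
```

```bash
python3 -m handwheel '[[[0,0.4,0.2,1.2,0],[0,0,0,0,0],[0,0,0,0,0],[3.5,0,0,0,0],[3.5,0,0,0,0]]]' 70; python3 -m handwheel '[[[3.5,0,-0.4,-3,0],[3.5,0,0,-5,0],[3.5,0,0,-5,0],[3.5,0,0,-5,0],[3.5,0,-6,0,0]]]'; python3 -m handwheel '[[[3.5,0,-6,0,0],[3.5,0,-6,0,0],[3.5,0,0,0,0],[3.5,0,0,0,0],[3.5,0,0,0,0]]]'; python3 -c "
from h import *
delta([.66,-.15,.3])
a=[]
for n in ('scene','side'):
    c=cam(n); i=c['image']; a.append(cv2.resize(i[150:300,180:380] if n=='scene' else i[100:250,150:350],(400,300),interpolation=3))
    I=i;Q=cloud(c)
    m=(I.max(2)<75)&(Q[...,2]>.21)&(Q[...,2]<.245)&(abs(Q[...,0]-.49)<.06)&(abs(Q[...,1]-.13)<.02); print('knob',m.sum(),np.median(Q[m],0))
    q=Q[(Q[...,2]>.11)&(Q[...,2]<.175)&(np.hypot(Q[...,0]-.519,Q[...,1]-.03)<.048)]; print(len(q), np.percentile(q[:,2],[5,50,95]))
cv2.imwrite('pics/end.png',np.hstack(a))
"
```

```text
t: 34.28
eef_pos: [0.5245, 0.0395, 0.1452]
orientation: [-0.538, 2.945, -0.052]
ft_force: [-1.5, 1.3, 1.7]
width: 0.0351
t: 34.9
eef_pos: [0.5176, -0.0125, 0.3331]
orientation: [-0.557, 2.942, -0.047]
ft_force: [2.1, -1.0, -0.7]
width: 0.0349
t: 35.52
eef_pos: [0.5616, -0.1279, 0.3412]
orientation: [-0.558, 2.94, -0.048]
ft_force: [-0.0, 0.4, -0.8]
width: 0.0352
t 35.525 tcp [ 0.5616 -0.1279  0.3412] w 0.03518090620976844 F [-0.   0.4 -0.8] tool-delta cm [-7.66 -5.38  5.57]
knob 11 [0.47467926 0.12900647 0.22820147]
286 [0.12050758 0.12617729 0.13016872]
knob 27 [0.46697999 0.11823338 0.22680736]
214 [0.12152725 0.12553198 0.12907404]
```

View pics/end.png

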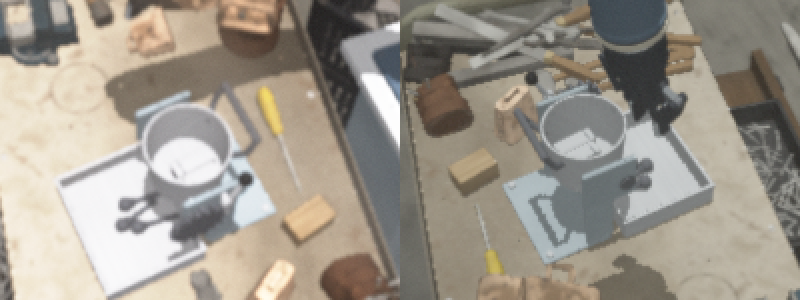

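```bash
python3 -c "
from h import *
for n in ('scene','side','wrist'):
    c=cam(n);Q=cloud(c);I=c['image'];cv2.imwrite('pics/f_%s.png'%n,I)
    m=(Q[...,2]>.017)&(Q[...,2]<.034)&(Q[...,0]>.35)&(Q[...,0]<.9)&(abs(Q[...,1])<.6)
    k,l,st,ce=cv2.connectedComponentsWithStats(m.astype(np.uint8))
    for i in range(1,k):
        if st[i,4]>40:
            q=Q[l==i]; r=cv2.minAreaRect((q[:,:2]*1000).astype(np.float32)); w=sorted(r[1])
            if w[0]>15 and w[1]<100: print(n,st[i],np.round(r[0],1),np.round(w,1),I[l==i].mean(0).round())
c=cv2.imread('pics/f_scene.png'); cv2.imwrite('pics/f2.png',cv2.resize(c[60:360,130:400],(720,600)*1) if 0 else cv2.resize(c[60:360,130:400],(540,600),interpolation=3))
"
```

```text
scene [245 159  23  19 164] [ 480.6 -261.1] [50.5 95.1] [136. 164. 197.]
scene [239 248  13   7  51] [608.8  18.9] [20.1 40.1] [156. 151. 152.]
scene [237 258  18   9 101] [620.1  53.9] [27. 53.] [148. 143. 145.]
scene [303 292  24  18  66] [462.3 248.7] [34.5 76.3] [121. 145. 175.]
scene [227 362  31   8 186] [731.3 346.4] [19.6 85.2] [ 89. 197. 227.]
scene [244 377  23   7  82] [709.6 395.4] [15.7 61.7] [127.  92.  80.]
side [283 127  14  11  86] [774.7 239. ] [29.8 59.1] [ 95. 120. 139.]
side [197 161  14   9  54] [431.7 206.5] [26.2 47.5] [110. 128. 144.]
side [268 179   9   7  41] [630.1  47.3] [21.9 27.3] [115. 113. 110.]
side [298 284  14  32  88] [ 547.7 -383.8] [16.6 98.4] [107. 129. 144.]
wrist [ 164    5   68   50 1177] [ 479.8 -262.1] [55.6 96.3] [126. 153. 182.]
wrist [  0 115  49  27 260] [ 703.5 -486.4] [22.5 87.5] [117. 126. 130.]
wrist [330 177  16  21 114] [611.2  19. ] [16.3 35.7] [139. 134. 130.]
wrist [342 190  22  23 248] [625.1  49.7] [25.6 38.4] [116. 112. 110.]
wrist [424 252  45  42 563] [681.7 266. ] [18.  98.3] [101. 131. 157.]
```

View pics/f2.png

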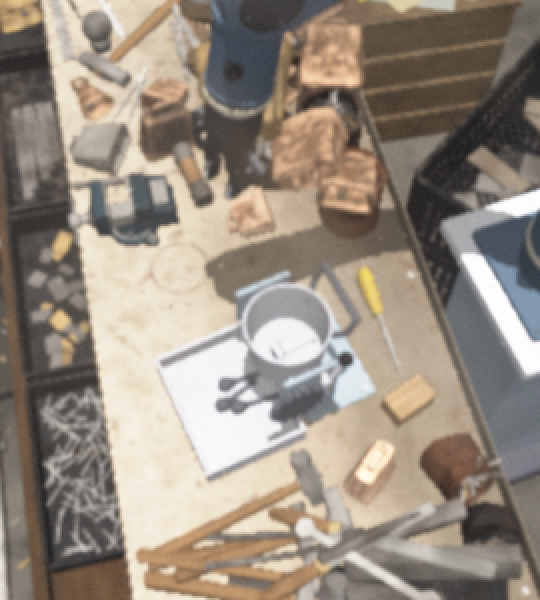

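```bash
python3 -c "
from rig import ctrl
print(ctrl.sign_off())"
```

```text
the job is handed in; nothing more can be done
None
```

I tipped the pot empty, stood it upright with the pawl back at hold, put both blanks in it, and handed the job in at about 36 s. Handing in gives no verdict, so what follows is from my own checks.

- **Clappers:** I flipped the pawl to free, tipped the pot to about 2.28 rad and held it there for more than a second. All three clappers show lying in the tray in the last pictures.
- **Pot and pawl:** The pot came back to its stop. In the wrist view after the flip, the pawl knob was about 2 mm from where it started, roughly 0.03 rad from hold by my estimate. The last scene and side views still show it at hold.
- **Blanks:** I found only two on the bench and put both in. They lie flat on the pot floor, with their tops at about 126 mm against the 126 mm expected. A last search for a third blank found none.
- **Bystanders:** The bell and wood block look unmoved in the pictures. I never identified the dolly for certain, but the arm did not work near the tools on that side.
- **Disagreement:** The two fixed cameras place the knob 8 to 11 mm apart. They already differed by about that much before I moved anything, so I read it as camera error.
- **Tool tilt:** The tool drifted several degrees from vertical during the run, and I corrected for the offset at each grasp.

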